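# Press a dust cap onto a bearing housing with the hand press

## Robot

A 6-joint arm with a two-finger parallel gripper is mounted at the origin on a cart in front of the work surface, level with it; the furniture and walls round the work are solid. World frame = base frame: x ahead of the robot, y to its left, z up, the work surface at z = 0. Lengths are in m, angles in degrees, forces in N, time in s.
With the tool pointing down it reaches from about 0.225 to 0.725 m from the base axis. Payload 3.1 kg.
Tool frame: the origin (TCP) lies at the very end of the fingers, on their centre line; the grasp point (between the pads) lies 19 mm behind it (ctrl.pinch_z is the distance from the TCP to the grasp point, in m); z points along the fingers, y is the line along which they close (so a half turn about z gives the same grasp; the last joint's range is limited). The gripper opens to 85 mm and grips with 20 to 120 N. Pads are 22 mm wide; open, the fingers measure 114 mm over their backs; the gripper's body (76 mm by 85 mm) begins 54 mm behind the grasp point. The pads swing forward as they close: fully open they stand 13 mm farther back than shut.
Start: joints at [67.563, 2.75, 5.684, 92.934, 0, 82.678], TCP at [0.137, 0.507, 0.231] pointing down, gripper open.
Joint ranges: [-166.93, 166.93], [-56.73, 111.36], [-69.38, 81.34], [-121.58, 131.49], [-85.45, 84.26], [-180, 180]. Speed limits (degrees/s): [159.86, 159.86, 180, 180, 180, 180].

## Interface

Orientations are given as a 3x3 rotation matrix whose columns are the frame's x, y, z axes.
In Python, from cell import readout, vision, workorder, ctrl gives the robot as it stands.
- The arm moves only by the tool servo_tool, never from a script. Its argument "plan" is a list of rows, each a list of 3 entries, a list of its own where there are three numbers: the opening, from 0 (shut) to 1 (fully open), then the shift along the tool's x, y, z in m, then the turn, a rotation vector about the tool's x, y, z in rad. A call has 1 to 20 rows; each row shifts and turns the commanded pose from where the row before left it, along the tool's axes as they then stand; what a row does not reach is not made up. A row lasts 1/10 s, in which the tool goes at most 50 mm and 8.59 degrees, less where a joint would pass 70% of its speed; a pose out of reach is approached as far as the arm can. A call with a gripper value outside its range is refused whole. The fingers move at their own pace and stop on an object; "newtons" is the grip in N (left out, the last holds). Time passes only in rows, so rows that do not move let the fingers close. It gives the time, the measured TCP pose, the force, the opening and the grip force at its end, in the units of the state.
- readout.sense(): the state, without advancing time (a new reading comes with each control period).
- vision.read_camera(name): name is "scene" or "top"; returns a dict with "image" (420x560x3 uint8, red, green, blue), "z_map" (420x560 float32, m along the optical axis (not along the pixel's ray), 0 where there is no reading), "vertical_fov" (degrees; the focal length in pixels is half the picture's height over the tangent of half this angle, whatever the lens; pixels are square), "cx", "cy" (the principal point, pixels), "cam_to_world" (4x4, takes a point from camera to world coordinates). Camera axes: x right, y down, z forward; pixel columns grow to the right and rows downward; lengths in m; the calibration is good to about 2 mm. A picture is of the moment at which its call begins.
- workorder.hand_in(): hands the job in; it is judged then, once.
The state is a dict: "clock": time; "joint_pos": joint angles; "joint_vel": joint speeds; "effort": joint torques, N m; "eef_pos": TCP position; "tool_rot": TCP orientation; "contact_force": force on the tool from outside, world axes, zero at the start; "moment": the same for the moment, N m; "width": finger opening in m; "grip_force": force on a finger pad.
Only numpy, scipy, OpenCV 4.12 (cv2) and the standard library are available. Lean on these libraries where they do the work, as an engineer would, in place of code of your own. Each camera call takes 0.05 s, during which the arm holds its last target. There are 200 camera calls.

## Task

Fit the loose steel dust cap to the bearing housing with the hand press: set the cap level over the housing's round boss so that it rests loosely on the O-ring, and push the slide by its knob all the way in to its stop under the ram. Then swing the press's lever down to its stop so that the ram drives the cap fully home onto the housing's shoulder, and let the lever return to the top. Leave the cap seated level with the slide still in, and do not disturb the other things on the bench.

Things in the scene. Friction and masses are not known exactly. Their poses are not given: they have to be found in the camera images.
- press: Blue hand lever press, fixed. Origin on the ram axis at worktop height; x to the column behind, z up. Head: x -39 to 113, y -37 to 37, z 128 to 226 mm. A low bed 106 mm wide runs from y -285 to 75 mm, out to the right (-y) seen from the robot; the lever is on the +y side. The ram (round foot 38 mm wide, 108 mm up at rest) is geared to the lever and falls 20 mm in a full swing
- slide (a joint): Travel (m) of the steel slide in the press bed: 0 = pulled right out to the side, 0.140 = fully in at its stop, housing under the ram. Moves along the press's +y axis, about 2 N friction, stays where left
- slide_knob (a point): Middle of the slide's upright black knob, 23 mm diameter, 27 mm high, its middle 66 mm above the worktop and its top 79 mm; 110 mm from the housing's axis, on the outer side
- hub_shoulder (a point): Centre of the round shoulder (72 mm wide, 58 mm above the worktop) of the cast bearing housing fixed on the slide. From it rises a boss 54 mm in diameter and 12 mm high, chamfered on top, with a bearing inside and a black O-ring 60 mm across half-way up. z up, x and y as the press
- cap: Loose grey steel dust cap like a top hat, open below, 70 g, 30 mm high: skirt 62 mm outside, 57 inside, 15.5 high, flared lip 66 mm; on it a dome 44 mm wide, 14.5 high, to grip. Origin at the centre of the lip's underside, z up. Set on the boss it centres itself and rests on the O-ring, lip about 6 mm above the shoulder; 30 to 45 N then drive the lip onto the shoulder, where it holds by friction
- lever (a joint): Swing (rad) of the press lever: 0 = up at rest, 0.96 = down at its stop. At 0 the lever rises 60 degrees above level toward the press's front (-x); positive swings it forward and down to 5 degrees above level, in the press's x-z plane. A return spring takes it back to 0 when let go; it needs about 5 to 18 N at the grip
- lever_grip (a point): Point to hold on the lever's black round grip, 26 mm in diameter, 74 mm long along the lever; 145 mm from the pivot, 300 mm above the worktop at rest, 190 mm at the stop. The grip reaches from 37 mm inside to 39 mm beyond this point
- lever_pivot (a point): Point on the lever's pivot axis, which runs along the press's y axis, level with the lever grip; 177 mm above the worktop, fixed to the press
- grease_jar: Bystander: small jar with a white cap, 53 mm wide, 50 mm high. Origin at the centre of its underside
- bolt: Bystander: big hexagon bolt standing on its head, 30 mm wide, 77 mm high. Origin at the centre of its underside
There are look-alikes about, which are no part of the job. Of the things shaped like the cap, the grey one is meant.

How it is judged (in metres and radians):
On the way, in this order (a step that is already met when the one before it is completed fails the run):
1. the cap rests level on the O-ring of the housing, let go and not yet pressed down (horizontal distance between cap and hub_shoulder below 0.004 m and z of cap in the frame of hub_shoulder between 0.002 and 0.0085 m and angle between cap's own z axis and vertical below 0.15 rad and contact force between the fingers and cap below 0.2 N and value of joint slide below 0.13 m), for 0.2 s.
2. the slide is in at its stop with the cap still loose on the housing (value of joint slide above 0.137 m and horizontal distance between cap and hub_shoulder below 0.004 m and z of cap in the frame of hub_shoulder above 0.002 m and angle between cap's own z axis and vertical below 0.15 rad), for 0.1 s.
3. the lever is down at its stop and the cap is driven home (value of joint lever above 0.9 rad and value of joint slide above 0.137 m and z of cap in the frame of hub_shoulder below 0.0015 m), for 0.1 s.
At the end, for the whole second after the job is handed in: The lever is back up (under 0.06 rad), the slide is within 3 mm of its inner stop, and the cap sits on the housing with its lip within 1.5 mm of the shoulder, within 3 mm of centre and level to 0.04 rad, at rest (value of joint lever below 0.06 rad and value of joint slide above 0.137 m and horizontal distance between cap and hub_shoulder below 0.003 m and z of cap in the frame of hub_shoulder below 0.0015 m and angle between cap's own z axis and vertical below 0.04 rad and linear speed of cap below 0.02 m/s); the robot touches nothing.
It fails at once if the grease jar or the bolt is moved more than 30 mm (distance of any of grease_jar, bolt from where it was at the start of the episode above 0.03 m).
It also fails if it takes over 72 s, if anything falls off the work surface, if the arm or the gripper's body presses on something with over 40 N, if the wrist force passes 120 N, or if a joint passes its speed limit or range.

## Working session

There is one attempt and no reset: what is moved stays moved. The work goes in short steps, Python scripts to look and compute and a tool call to move; the robot and the scene stay as the last step left them, time stands still between calls to the robot, and variables do not carry over. Pictures are saved under pics/ and viewed, at most 10 in all, crops included, and the job is handed in when it is done.

Besides the shell and the picture viewer there is one more tool, called after "Emit:" as a command line: name --argument value ..., lists and objects as JSON in quotes. servo_tool: Moves the arm, as the interface text tells. Its arguments: {"type":"object","properties":{"plan":{"type":"array"},"newtons":{"type":"number"}},"required":["plan"]}

```bash
mkdir -p pics; ls
cat > h.py <<'E'
import numpy as np, cv2
from cell import readout, vision, workorder, ctrl
def cam(n):
    d=vision.read_camera(n); np.savez(f'/tmp/{n}.npz',**d); return d
def cloud(d):
    z=d['z_map']; H,W=z.shape; f=H/2/np.tan(np.radians(d['vertical_fov'])/2)
    v,u=np.mgrid[:H,:W]; p=np.stack([(u-d['cx'])*z/f,(v-d['cy'])*z/f,z],-1)
    T=d['cam_to_world']; return p@T[:3,:3].T+T[:3,3]
E
python3 - <<'E'
from h import *
s=readout.sense(); print(s)
for n in('scene','top'):
    d=cam(n); cv2.imwrite(f'pics/{n}0.png',cv2.resize(d['image'][...,::-1],(800,600),interpolation=cv2.INTER_CUBIC)); print(n,d['cam_to_world'].round(3).tolist(),d['vertical_fov'],d['cx'],d['cy'])
E
```

```text
pics
{'clock': 0.0, 'joint_pos': array([ 6.75650667e+01,  2.79372068e+00,  5.59031381e+00,  9.29350122e+01,
       -6.92729374e-04,  8.26770232e+01]), 'joint_vel': array([ 0.10440548,  0.08307014, -0.01705981, -0.07173341, -0.02385756,
       -0.0038512 ]), 'effort': array([-4.08196229e-04, -3.38775909e+01,  3.20018542e+01,  2.00337684e-02,
       -9.73085957e-05,  6.84390869e-06]), 'eef_pos': array([0.13664915, 0.50625166, 0.23009831]), 'tool_rot': array([[-9.65418117e-01,  2.60704872e-01, -9.10801519e-04],
       [ 2.60706295e-01,  9.65415569e-01, -2.23763230e-03],
       [ 2.95940325e-04, -2.39770245e-03, -9.99997082e-01]]), 'contact_force': array([ 0.04935723,  1.06179727, -0.26501672]), 'moment': array([ 0.023654  , -0.00648754, -0.00743178]), 'grip_force': 0.0, 'width': 0.08501913949448918}
scene [[-0.599, -0.392, 0.699, -0.462], [-0.801, 0.276, -0.532, 0.898], [0.016, -0.878, -0.479, 0.878], [0.0, 0.0, 0.0, 1.0]] 52.652384375236515 276.90703197359034 212.9372433809504
top [[-0.007, -0.996, 0.085, 0.409], [-1.0, 0.006, -0.011, 0.16], [0.01, -0.085, -0.996, 1.705], [0.0, 0.0, 0.0, 1.0]] 42.17040874780122 277.55570044560073 207.5883798338689
```

View pics/scene0.png

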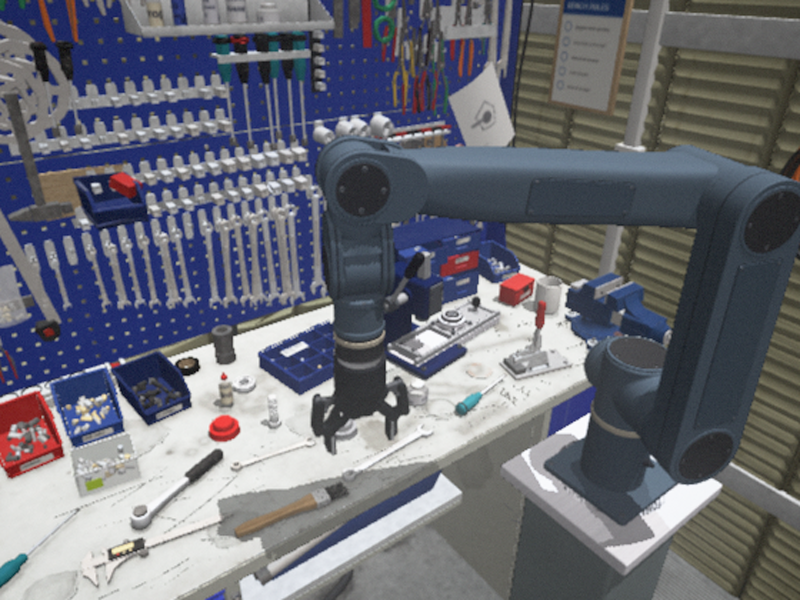

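View pics/top0.png

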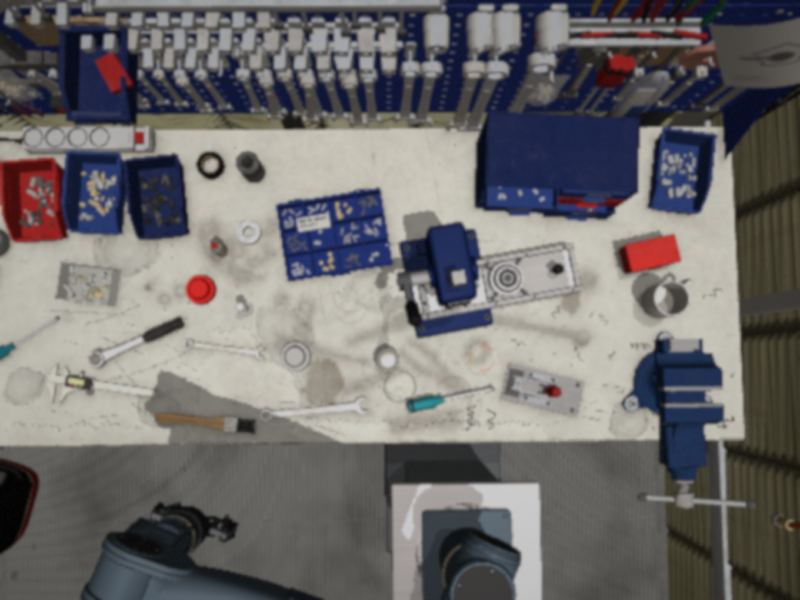

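The top view (800×600) shows the candidates. The grey round thing at (295,355) looks like the cap. The red one at (200,289) has the same shape but the wrong colour. The flat ring at (248,232) is a washer, and the small white jar is at (386,357). The press is at (455,270), with the housing at (507,277), the knob at (557,268) and the lever grip at (412,312). I'll confirm with an enlarged crop and measure from depth.

Run:
```python
from h import *
d=dict(np.load('/tmp/top.npz')); P=cloud(d); im=d['image']
a=cv2.resize(im[195:275,120:300,::-1],(800,356),interpolation=cv2.INTER_CUBIC); cv2.imwrite('pics/c1.png',a)
k=.7
for n,(u,v) in dict(cap=(295,355),red=(200,289),washer=(248,232),jar=(386,357),bolt=(242,305),dark=(250,165),hub=(507,277),knob=(557,268),grip=(412,312),head=(455,255),pose=(480,352),holder=(478,350)).items():
    u,v=int(u*k),int(v*k); print(n,P[v,u].round(4),im[v,u])
def top(u,v,zlo,zhi,r=22):
    u,v=int(u*k),int(v*k); q=P[v-r:v+r+1,u-r:u+r+1].reshape(-1,3); q=q[(q[:,2]>zlo)&(q[:,2]<zhi)]
    print(len(q),q.min(0).round(4),q.max(0).round(4),((q.min(0)+q.max(0))/2).round(4),q.mean(0).round(4)); return q
print('cap dome');top(295,355,.02,.04,18); print('cap all');top(295,355,.006,.05,18)
print('jar');top(386,357,.03,.07,14)
print('bolt');top(242,305,.03,.1,12)
print('boss');top(507,277,.064,.085,22)
print('knob');top(557,268,.07,.09,12)
print('shoulder');top(507,277,.05,.085,24)
```

```text
cap [0.4287 0.3622 0.0329] [180 176 172]
red [0.5713 0.5657 0.0318] [205  43  40]
washer [0.6998 0.4704 0.0048] [188 184 172]
jar [0.4241 0.1665 0.0447] [202 196 186]
bolt [0.533  0.4669 0.0815] [184 183 182]
dark [0.8463 0.4625 0.021 ] [43 42 40]
hub [ 0.5901 -0.0874  0.0773] [106 105 105]
knob [ 0.6072 -0.1927  0.0807] [34 33 33]
grip [0.4996 0.1194 0.328 ] [15 14 15]
head [0.6161 0.0328 0.2218] [36 48 92]
pose [ 0.4324 -0.0399 -0.002 ] [186 180 168]
holder [ 0.4386 -0.0333  0.0021] [194 187 175]
cap dome
184 [0.3981 0.3387 0.02  ] [0.4504 0.3913 0.0391] [0.4242 0.365  0.0296] [0.4258 0.364  0.0286]
cap all
397 [0.3731 0.3094 0.0061] [0.4849 0.4215 0.0401] [0.429  0.3655 0.0231] [0.4257 0.3642 0.0201]
jar
219 [0.3907 0.139  0.0305] [0.4394 0.188  0.0606] [0.4151 0.1635 0.0456] [0.4162 0.1636 0.0419]
bolt
53 [0.5208 0.4627 0.0306] [0.5398 0.4802 0.0871] [0.5303 0.4715 0.0588] [0.5288 0.4701 0.0662]
boss
271 [ 0.555  -0.1224  0.064 ] [ 0.6189 -0.0592  0.0798] [ 0.5869 -0.0908  0.0719] [ 0.5873 -0.0904  0.0698]
knob
43 [ 0.5956 -0.2092  0.0702] [ 0.6172 -0.1884  0.084 ] [ 0.6064 -0.1988  0.0771] [ 0.6057 -0.1982  0.0775]
shoulder
446 [ 0.5522 -0.1401  0.0504] [ 0.633  -0.0566  0.0798] [ 0.5926 -0.0983  0.0651] [ 0.5862 -0.0898  0.0653]
```

View pics/c1.png

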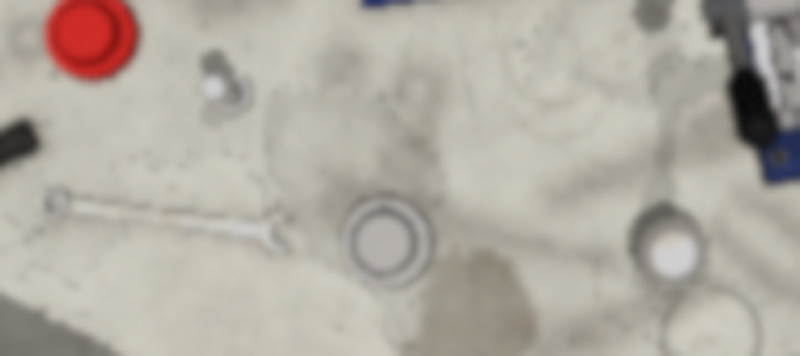

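The crop shows the grey top-hat cap upright at crop (385,241), dome up. The red look-alike is at (92,36), the bolt at (215,88) and the jar at (670,248). Next I'll refine the positions with rays onto planes of known height, using an enlarged crop of the press.

```bash
cat >> h.py <<'E'
def ray(d,u,v,z):
    H=d['image'].shape[0]; f=H/2/np.tan(np.radians(d['vertical_fov'])/2); T=d['cam_to_world']
    r=T[:3,:3]@np.array([(u-d['cx'])/f,(v-d['cy'])/f,1]); return T[:3,3]+r*(z-T[2,3])/r[2]
E
python3 - <<'E'
from h import *
d=dict(np.load('/tmp/top.npz')); P=cloud(d); im=d['image'].astype(int)
cv2.imwrite('pics/c2.png',cv2.resize(d['image'][150:240,275:415,::-1],(800,514),interpolation=cv2.INTER_CUBIC))
x=ray(d,206.6,249.2,.03);print('cap from dome px',x)
# head
m=(P[...,2]>.21)&(P[...,2]<.235)&(abs(P[...,0]-.6)<.15)&(abs(P[...,1])<.12)
m=cv2.morphologyEx(m.astype(np.uint8),cv2.MORPH_OPEN,np.ones((3,3)))>0
r=cv2.minAreaRect((P[m][:,:2]*1000).astype(np.float32));print('head',m.sum(),r,cv2.boxPoints(r).round())
# grip: black points high in front
b=(im.max(-1)<60)&(P[...,2]>.255)&(P[...,2]<.36)&(abs(P[...,0]-.5)<.08)&(abs(P[...,1]-.12)<.06)
q=P[b];print('grip',b.sum(),q.min(0).round(3),q.max(0).round(3),q.mean(0).round(4))
for lo in np.arange(.26,.35,.015):
    s=q[(q[:,2]>=lo)&(q[:,2]<lo+.015)]
    if len(s):print(round(lo,3),len(s),s.mean(0).round(4),s[:,1].min().round(4),s[:,1].max().round(4))
# scene cloud
e=dict(np.load('/tmp/scene.npz'));Q=cloud(e);c=e['image'].astype(int)
b=(c.max(-1)<60)&(Q[...,2]>.255)&(Q[...,2]<.36)&(abs(Q[...,0]-.5)<.08)&(abs(Q[...,1]-.12)<.06)
q=Q[b];print('grip scene',b.sum(),q.mean(0) if b.any() else '')
# slide direction: bed points
E
```

```text
cap from dome px [0.42500772 0.36068379 0.03      ]
head 1375 ((598.7940673828125, 38.008968353271484), (159.432373046875, 75.82122802734375), 11.058626174926758) [[513.  60.]
 [528. -14.]
 [684.  16.]
 [670.  91.]]
grip 132 [0.474 0.104 0.282] [0.524 0.129 0.346] [0.497  0.1168 0.3229]
0.275 6 [0.522  0.121  0.2858] 0.1154 0.1259
0.29 19 [0.5148 0.1214 0.2984] 0.1107 0.1289
0.305 24 [0.5066 0.119  0.3122] 0.1089 0.1268
0.32 44 [0.4902 0.1153 0.3304] 0.1044 0.1247
0.335 39 [0.4862 0.1142 0.3388] 0.1047 0.1225
grip scene 125 [0.49087052 0.12492388 0.30840295]
```

View pics/c2.png

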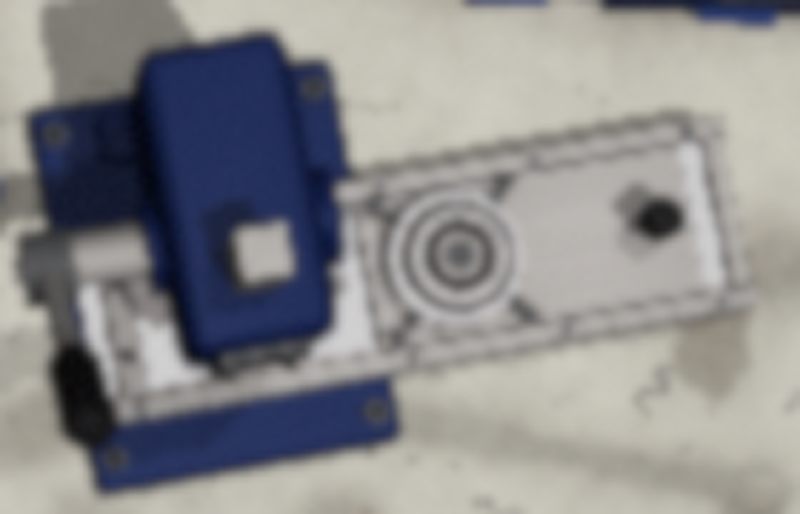

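The crop shows the housing centre at crop (458,254), the knob top at (658,216), the ram's square top at (265,252) and the grip from (75,370) to (95,430). The bed rails run up to the right.

Run:
```python
from h import *
d=dict(np.load('/tmp/top.npz'));P=cloud(d)
c=lambda u,v,z:ray(d,275+u*.175-.4,150+v*.175-.4,z)
h=c(458,254,.068);k=c(658,216,.079);v=h-k;L=np.hypot(*v[:2]);print('hub',h,'knob',k,'L',L,'yaw',np.degrees(np.arctan2(-v[0],v[1])))
m=(P[...,2]>.048)&(P[...,2]<.085)&(np.hypot(P[...,0]-.587,P[...,1]+.09)<.045)
v_,u_=np.nonzero(m);print(m.sum(),P[m].mean(0))
for z in (.2,.226,.25):print('ram',z,c(265,252,z)) 
print(P[int(150+252*.175),int(275+265*.175)])
# edges for yaw
for a,b,z in (((340,183),(715,120),.03),((120,418),(755,300),.03),((100,488),(398,437),.01)):
    p,q=c(*a,z),c(*b,z);w=p-q;print('yaw',np.degrees(np.arctan2(-w[0],w[1])),p,q)
# hub circle via gray gradient
g=cv2.cvtColor(d['image'],cv2.COLOR_RGB2GRAY)
for (cu,cv_),(a,b) in (((355,194),(8,15)),((206.6,249.2),(6,12))):
    s=cv2.resize(g[int(cv_)-20:int(cv_)+21,int(cu)-20:int(cu)+21],None,fx=8,fy=8,interpolation=cv2.INTER_CUBIC)
    C=cv2.HoughCircles(s,cv2.HOUGH_GRADIENT,1,30,param1=80,param2=15,minRadius=a*6,maxRadius=b*8)
    if C is not None:
        for x in C[0][:4]:print('circ',(x[0]+.5)/8-.5+int(cu)-20,(x[1]+.5)/8-.5+int(cv_)-20,x[2]/8)
f=210/np.tan(np.radians(d['vertical_fov'])/2);print('px/mm',f/1.67/1000)
```

```text
hub [ 0.58792009 -0.09105169  0.068     ] knob [ 0.60621672 -0.19530536  0.079     ] L 0.10584702838478544 yaw 9.954097936960887
449 [ 0.58604053 -0.08949393  0.06514645]
ram 0.2 [0.57506586 0.02328146 0.2       ]
ram 0.226 [0.57220169 0.02565195 0.226     ]
ram 0.25 [0.56955785 0.02784009 0.25      ]
[0.56467156 0.03117514 0.28717749]
yaw 9.246931829743234 [ 0.63121404 -0.03348911  0.03      ] [ 0.66457887 -0.23842603  0.03      ]
yaw 10.150060293697457 [0.50429083 0.0872516  0.03      ] [ 0.5660232 -0.2575667  0.03     ]
yaw 9.305624678192428 [0.46734979 0.09764906 0.01      ] [ 0.49404215 -0.06525118  0.01      ]
px/mm 0.3261355930419971
```

```bash
cat >> h.py <<'E'
from scipy.optimize import minimize
def sym(d,img,c0,rings):
    """centre (x,y) maximising circular symmetry; rings: list of (z,r0,r1)"""
    H=img.shape[0]; f=H/2/np.tan(np.radians(d['vertical_fov'])/2); T=np.linalg.inv(d['cam_to_world'])
    t=np.linspace(0,2*np.pi,72,endpoint=False)
    def cost(c):
        s=0
        for z,a,b in rings:
            r=np.arange(a,b,.001)[:,None]; w=np.stack([c[0]+r*np.cos(t),c[1]+r*np.sin(t),np.full((len(r),72),z)],-1)
            p=w@T[:3,:3].T+T[:3,3]; u=(p[...,0]/p[...,2]*f+d['cx']).astype(np.float32); v=(p[...,1]/p[...,2]*f+d['cy']).astype(np.float32)
            q=cv2.remap(img.astype(np.float32),u,v,cv2.INTER_CUBIC); m=q.mean(1)
            s-=np.sum(np.gradient(m)**2)
        return s
    g=[(cost((c0[0]+i,c0[1]+j)),c0[0]+i,c0[1]+j) for i in np.arange(-.008,.0081,.002) for j in np.arange(-.008,.0081,.002)]
    b=min(g); R=minimize(cost,b[1:],method='Nelder-Mead',options=dict(initial_simplex=[b[1:],(b[1]+.001,b[2]),(b[1],b[2]+.001)],xatol=1e-5,fatol=1e-3)); return R.x
E
python3 - <<'E'
from h import *
for n in('top','scene'):
    D=[cam(n) for _ in range(4)]; d=D[0]; G=[cv2.cvtColor(x['image'],cv2.COLOR_RGB2GRAY).astype(np.float32) for x in D]; g=sum(G)/4
    for nm,c,rings in (('hub shoulder',(.588,-.0905),[(.058,.03,.044)]),('hub boss top',(.588,-.0905),[(.07,.004,.028)]),
      ('cap dome',(.425,.361),[(.03,.016,.027)]),('cap lip',(.425,.361),[(.001,.029,.039)]),('knob',(.606,-.197),[(.079,.006,.017)]),('jar',(.415,.163),[(.05,.018,.03)])):
        print(n,nm,sym(d,g,c,rings).round(4))
E
```

```text
top hub shoulder [ 0.5878 -0.0927]
top hub boss top [ 0.5872 -0.0916]
top cap dome [0.4253 0.3628]
top cap lip [0.426  0.3654]
top knob [ 0.6046 -0.1963]
top jar [0.4208 0.1665]
scene hub shoulder [ 0.5934 -0.097 ]
scene hub boss top [ 0.5877 -0.0918]
scene cap dome [0.428  0.3713]
scene cap lip [0.423  0.3628]
scene knob [ 0.5981 -0.1913]
scene jar [0.4235 0.1695]
```

Emit:
servo_tool --plan '[[1, [0, 0, 0], [0, 0, -0.146]], [1, [0, 0, 0], [0, 0, -0.146]], [1, [0, 0, 0], [0, 0, -0.146]], [1, [-0.026, -0.019, 0.013], [0, 0, 0]], [1, [-0.026, -0.019, 0.013], [0, 0, 0]], [1, [-0.026, -0.019, 0.013], [0, 0, 0]], [1, [-0.026, -0.019, 0.013], [0, 0, 0]], [1, [-0.026, -0.019, 0.013], [0, 0, 0]], [1, [-0.026, -0.019, 0.013], [0, 0, 0]], [1, [-0.026, -0.019, 0.013], [0, 0, 0]], [1, [-0.026, -0.019, 0.013], [0, 0, 0]], [1, [-0.026, -0.019, 0.013], [0, 0, 0]], [1, [-0.026, -0.019, 0.013], [0, 0, 0]], [1, [0, 0, 0], [0, 0, 0]], [1, [0, 0, 0], [0, 0, 0]], [1, [0, 0, 0], [0, 0, 0]]]'

```text
clock: 2.1
eef_pos: [0.4255, 0.3653, 0.1018]
tool_rot: [[-0.985, -0.174, 0.0], [-0.174, 0.985, 0.001], [-0.0, 0.001, -1.0]]
contact_force: [-0.5, -0.4, -0.5]
width: 0.0851
grip_force: 0.0
```

```bash
cat >> h.py <<'E'
def to(x,y,z):
    s=readout.sense(); R=s['tool_rot']; p=s['eef_pos']
    print('t',s['clock'],'tcp',p.round(4),'yaw',np.degrees(np.arctan2(-R[0,1],R[1,1])).round(2),'tz',R[:,2].round(4),'F',s['contact_force'].round(1),'w',s['width'].round(4),'g',round(s['grip_force'],1))
    print('shift tool',(R.T@(np.array([x,y,z])-p)).round(4))
E
python3 - <<'E'
from h import *
to(.425,.3635,.022)
d=cam('scene');g=cv2.cvtColor(d['image'],cv2.COLOR_RGB2GRAY)
T=np.linalg.inv(d['cam_to_world']);p=T[:3,:3]@np.array([.425,.3635,.06])+T[:3,3];f=210/np.tan(np.radians(d['vertical_fov'])/2)
u,v=p[:2]/p[2]*f+[d['cx'],d['cy']];u,v=int(u),int(v);print(u,v)
cv2.imwrite('pics/s2.png',cv2.resize(d['image'][v-50:v+50,u-60:u+60,::-1],(720,600),interpolation=cv2.INTER_CUBIC))
E
```

```text
Traceback (most recent call last):
  File "h.py", line 29, in to
    print('t',s['clock'],'tcp',p.round(4),'yaw',np.degrees(np.arctan2(-R[0,1],R[1,1])).round(2),'tz',R[:,2].round(4),'F',s['contact_force'].round(1),'w',s['width'].round(4),'g',round(s['grip_force'],1))
                                                                                                                                                         ^^^^^^^^^^^^^^^^
AttributeError: 'float' object has no attribute 'round'
```

```bash
sed -i "s/s\['width'\].round(4)/round(s['width'],4)/" h.py
python3 - <<'E'
from h import *
to(.425,.3635,.022)
d=cam('scene')
T=np.linalg.inv(d['cam_to_world']);p=T[:3,:3]@np.array([.425,.3635,.06])+T[:3,3];f=210/np.tan(np.radians(d['vertical_fov'])/2)
u,v=p[:2]/p[2]*f+[d['cx'],d['cy']];u,v=int(u),int(v);print(u,v)
cv2.imwrite('pics/s2.png',cv2.resize(d['image'][v-50:v+50,u-60:u+60,::-1],(720,600),interpolation=cv2.INTER_CUBIC))
g=cv2.cvtColor(d['image'],cv2.COLOR_RGB2GRAY)
print(sym(d,g,(.425,.3635),[(.03,.016,.027)]),sym(d,g,(.425,.3635),[(.001,.029,.039)]))
E
```

```text
t 2.1 tcp [0.4255 0.3653 0.1018] yaw 10.02 tz [ 1.e-04  6.e-04 -1.e+00] F [-0.5 -0.4 -0.5] w 0.0851 g 0.0
shift tool [ 0.0008 -0.0017  0.0798]
238 285
[0.41283308 0.35169185] [0.4269099  0.36335047]
```

View pics/s2.png

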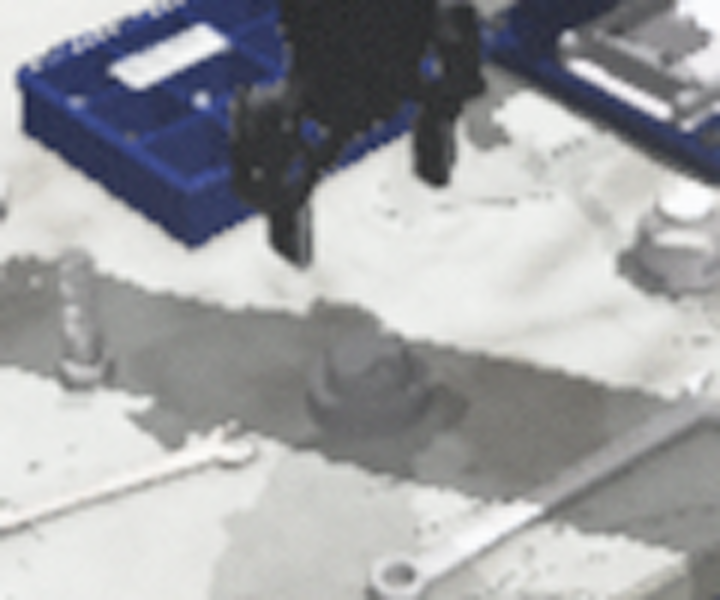

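The crop shows the cap upright at (370,380), with the open fingers above it at (290,230) and (432,160). The bolt at (80,320) and the jar are clear. I'll descend and grip.

Emit:
servo_tool --plan '[[1, [0, -0.002, 0.03], [0, 0, 0]], [1, [0.001, 0, 0.03], [0, 0, 0]], [1, [0, 0, 0.01], [0, 0, 0]], [1, [0, 0, 0.01], [0, 0, 0]], [1, [0, 0, 0], [0, 0, 0]], [0, [0, 0, 0], [0, 0, 0]], [0, [0, 0, 0], [0, 0, 0]], [0, [0, 0, 0], [0, 0, 0]], [0, [0, 0, 0], [0, 0, 0]], [0, [0, 0, 0], [0, 0, 0]], [0, [0, 0, 0], [0, 0, 0]], [0, [0, 0, 0], [0, 0, 0]]]' --newtons 40

```text
clock: 3.35
eef_pos: [0.4264, 0.3634, 0.0231]
tool_rot: [[-0.985, -0.173, 0.003], [-0.173, 0.985, 0.002], [-0.003, 0.001, -1.0]]
contact_force: [-0.4, -0.2, 6.0]
width: 0.0416
grip_force: 40.0
```

Emit:
servo_tool --plan '[[0, [0, 0, -0.005], [0, 0, 0]], [0, [0, 0, -0.01], [0, 0, 0]], [0, [0, 0, -0.02], [0, 0, 0]], [0, [0, 0, -0.03], [0, 0, 0]], [0, [0, 0, -0.03], [0, 0, 0]], [0, [0, 0, -0.03], [0, 0, 0]], [0, [0, 0, 0], [0, 0, 0]], [0, [0, 0, 0], [0, 0, 0]]]'

```text
clock: 4.15
eef_pos: [0.4258, 0.363, 0.1474]
tool_rot: [[-0.985, -0.173, 0.002], [-0.173, 0.985, 0.001], [-0.002, 0.001, -1.0]]
contact_force: [-0.3, -0.3, -1.3]
width: 0.0413
grip_force: 40.5
```

Run:
```python
from h import *
to(.5874,-.0917,.15)
p0=readout.sense()['eef_pos']
d=cam('scene')
T=np.linalg.inv(d['cam_to_world']);p=T[:3,:3]@p0+T[:3,3];f=210/np.tan(np.radians(d['vertical_fov'])/2)
u,v=p[:2]/p[2]*f+[d['cx'],d['cy']];print(u,v);u,v=int(u),int(v)
cv2.imwrite('pics/s3.png',cv2.resize(d['image'][v-30:v+30,u-36:u+36,::-1],(720,600),interpolation=cv2.INTER_CUBIC))
```

```text
t 4.15 tcp [0.4258 0.363  0.1474] yaw 9.98 tz [ 0.0018  0.0011 -1.    ] F [-0.3 -0.3 -1.3] w 0.0413 g 40.5
shift tool [-0.0804 -0.4758 -0.0028]
238.16754657766504 262.26482614352904
```

View pics/s3.png

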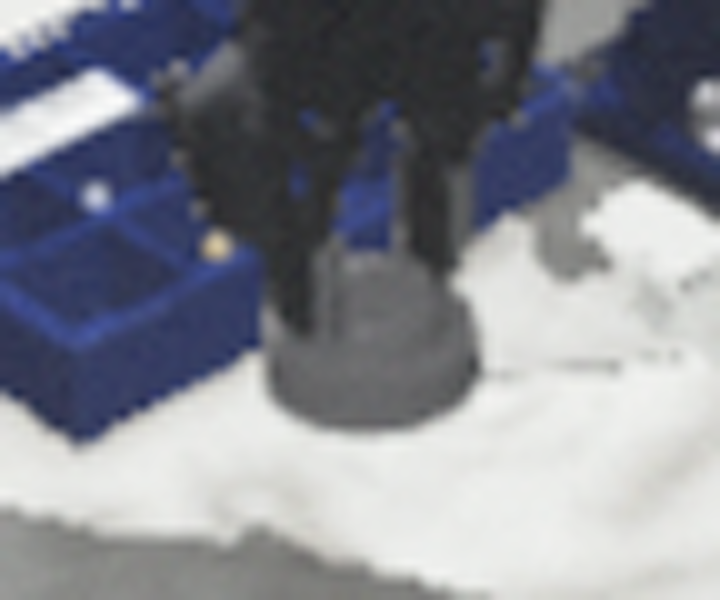

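The cap is held level, with the fingertips on its step at crop (330,320). I'll carry it round the front of the press.

Emit:
servo_tool --plan '[[0, [0.0325, 0.0055, 0], [0, 0, 0]], [0, [0.0325, 0.0055, 0], [0, 0, 0]], [0, [0.0067, -0.038, 0], [0, 0, 0]], [0, [0.0067, -0.038, 0], [0, 0, 0]], [0, [0.0067, -0.038, 0], [0, 0, 0]], [0, [0.0067, -0.038, 0], [0, 0, 0]], [0, [0.0067, -0.038, 0], [0, 0, 0]], [0, [0.0067, -0.038, 0], [0, 0, 0]], [0, [0.0067, -0.038, 0], [0, 0, 0]], [0, [0.0067, -0.038, 0], [0, 0, 0]], [0, [0.0067, -0.038, 0], [0, 0, 0]], [0, [0.0067, -0.038, 0], [0, 0, 0]], [0, [0.0067, -0.038, 0], [0, 0, 0]], [0, [0.0067, -0.038, 0], [0, 0, 0]], [0, [0, 0, 0], [0, 0, 0]], [0, [0, 0, 0], [0, 0, 0]]]'

```text
clock: 5.8
eef_pos: [0.3579, -0.1008, 0.1446]
tool_rot: [[-0.985, -0.171, -0.003], [-0.171, 0.985, 0.002], [0.003, 0.003, -1.0]]
contact_force: [0.0, -0.6, -0.2]
width: 0.0414
grip_force: 40.7
```

```bash
python3 -c "
from h import *
to(.5878,-.0917,.125)"
```

```text
t 5.8 tcp [ 0.3579 -0.1008  0.1446] yaw 9.82 tz [-0.0034  0.0023 -1.    ] F [ 0.  -0.6 -0.2] w 0.0414 g 40.7
shift tool [-0.2282 -0.0303  0.0188]
```

Emit:
servo_tool --plan '[[0, [-0.0285, -0.0038, 0], [0, 0, 0]], [0, [-0.0285, -0.0038, 0], [0, 0, 0]], [0, [-0.0285, -0.0038, 0], [0, 0, 0]], [0, [-0.0285, -0.0038, 0], [0, 0, 0]], [0, [-0.0285, -0.0038, 0], [0, 0, 0]], [0, [-0.0285, -0.0038, 0], [0, 0, 0]], [0, [-0.0285, -0.0038, 0.01], [0, 0, 0]], [0, [-0.0285, -0.0038, 0.01], [0, 0, 0]], [0, [0, 0, 0], [0, 0, 0]], [0, [0, 0, 0], [0, 0, 0]], [0, [0, 0, 0], [0, 0, 0]]]'

```text
clock: 6.9
eef_pos: [0.5881, -0.09, 0.1263]
tool_rot: [[-0.985, -0.175, -0.001], [-0.175, 0.985, 0.0], [0.001, 0.001, -1.0]]
contact_force: [0.7, -0.8, -0.7]
width: 0.0414
grip_force: 40.7
```

Run:
```python
from h import *
to(.5878,-.0917,.1)
for n in('scene','top'):
    d=cam(n);T=np.linalg.inv(d['cam_to_world']);p=T[:3,:3]@np.array([.5874,-.0917,.09])+T[:3,3];f=210/np.tan(np.radians(d['vertical_fov'])/2)
    u,v=p[:2]/p[2]*f+[d['cx'],d['cy']];u,v=int(u),int(v)
    a=cv2.resize(d['image'][v-40:v+40,u-26:u+27,::-1],(397,600),interpolation=cv2.INTER_CUBIC)
    o=a if n=='scene' else np.hstack([o,a])
cv2.imwrite('pics/s4.png',o)
```

```text
t 6.9 tcp [ 0.5881 -0.09    0.1263] yaw 10.07 tz [-1.3e-03  4.0e-04 -1.0e+00] F [ 0.7 -0.8 -0.7] w 0.0414 g 40.7
shift tool [ 0.0006 -0.0017  0.0263]
```

View pics/s4.png

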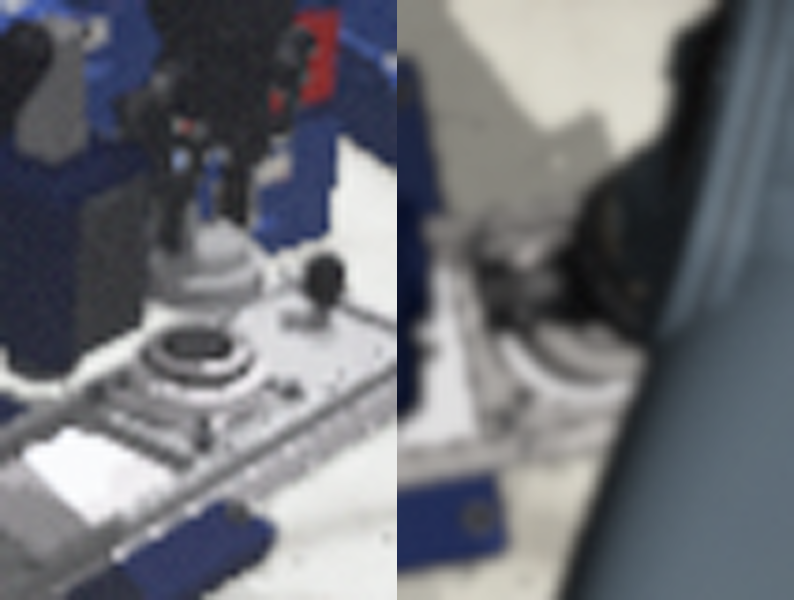

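Run:
```python
from h import *
d=dict(np.load('/tmp/scene.npz'));T=np.linalg.inv(d['cam_to_world']);f=210/np.tan(np.radians(d['vertical_fov'])/2)
def pr(w):
    p=np.asarray(w)@T[:3,:3].T+T[:3,3];return p[...,:2]/p[...,2:]*f+[d['cx'],d['cy']]
u0,v0=pr(np.array([.5874,-.0917,.09])).astype(int)
t=np.linspace(0,6.283,90)
def ext(c,z,r):
    q=(pr(np.stack([c[0]+r*np.cos(t),c[1]+r*np.sin(t),0*t+z],-1))-[u0-26,v0-40])*7.49; return q.min(0).round(),q.max(0).round()
print('lip',ext((.5881,-.09),.1263-.0231,.033),'boss top',ext((.5874,-.0917),.070,.026),'oring',ext((.5874,-.0917),.064,.030),'shoulder',ext((.5874,-.0917),.058,.036))
a=cv2.resize(d['image'][v0-40:v0+40,u0-26:u0+27,::-1],(397,600),interpolation=cv2.INTER_CUBIC)[215:445,100:330]
cv2.imwrite('pics/s5.png',cv2.resize(a,(600,600)))
g=cv2.cvtColor(d['image'],cv2.COLOR_RGB2GRAY)
for r in((.07,.012,.029),(.064,.026,.034),(.058,.031,.042)):print(sym(d,g,(.5874,-.0917),[r]))
```

```text
lip (array([131., 254.]), array([260., 315.])) boss top (array([144., 316.]), array([245., 365.])) oring (array([136., 322.]), array([252., 379.])) shoulder (array([124., 326.]), array([263., 395.]))
[ 0.58854314 -0.09185973]
[ 0.5848553  -0.08903798]
[ 0.594001   -0.09724253]
```

View pics/s5.png

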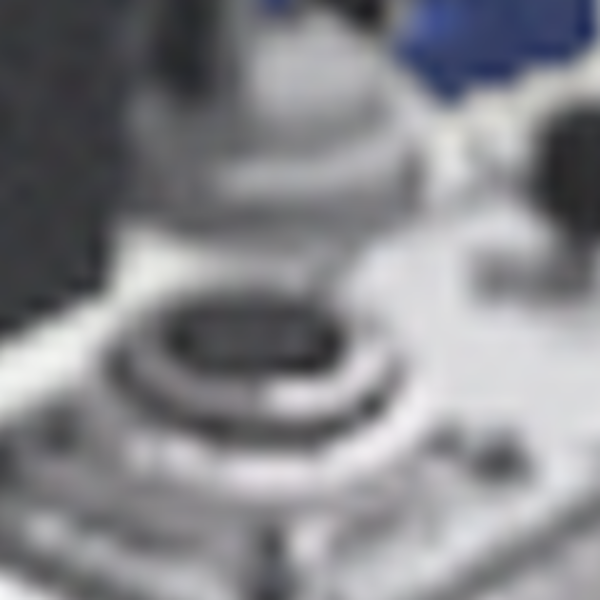

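Run:
```python
from h import *
D=[cam('scene') for _ in range(4)];d=D[0];Q=np.mean([cloud(x) for x in D],0);c=np.mean([x['image'] for x in D],0)
T=np.linalg.inv(d['cam_to_world']);f=210/np.tan(np.radians(d['vertical_fov'])/2)
p=T[:3,:3]@np.array([.588,-.09,.1])+T[:3,3];u,v=(p[:2]/p[2]*f+[d['cx'],d['cy']]).round().astype(int);print(u,v)
for uu in(u-3,u,u+3,u+6):
    print('col',uu)
    for vv in range(v-14,v+16):print(vv,c[vv,uu].mean().round(),Q[vv,uu].round(3))
```

```text
316 213
col 313
199 49.0 [ 0.575 -0.058  0.173]
200 44.0 [ 0.576 -0.059  0.168]
201 45.0 [ 0.577 -0.06   0.164]
202 45.0 [ 0.577 -0.06   0.159]
203 48.0 [ 0.579 -0.062  0.154]
204 49.0 [ 0.573 -0.058  0.153]
205 48.0 [ 0.575 -0.06   0.148]
206 50.0 [ 0.576 -0.061  0.143]
207 66.0 [ 0.576 -0.062  0.138]
208 88.0 [ 0.585 -0.07   0.128]
209 101.0 [ 0.586 -0.071  0.123]
210 103.0 [ 0.58  -0.066  0.123]
211 106.0 [ 0.576 -0.063  0.121]
212 104.0 [ 0.576 -0.063  0.117]
213 100.0 [ 0.577 -0.064  0.111]
214 119.0 [ 0.577 -0.065  0.107]
215 193.0 [ 0.714 -0.192  0.   ]
216 207.0 [ 0.612 -0.097  0.072]
217 145.0 [ 0.608 -0.094  0.07 ]
218 76.0 [ 0.601 -0.088  0.071]
219 70.0 [ 0.593 -0.081  0.072]
220 66.0 [ 0.589 -0.078  0.071]
221 77.0 [ 0.583 -0.073  0.071]
222 126.0 [ 0.579 -0.069  0.069]
223 111.0 [ 0.574 -0.065  0.069]
224 76.0 [ 0.574 -0.066  0.064]
225 164.0 [ 0.574 -0.065  0.06 ]
226 189.0 [ 0.568 -0.06   0.06 ]
227 159.0 [ 0.569 -0.062  0.055]
228 140.0 [ 0.569 -0.062  0.05 ]
col 316
199 75.0 [ 0.653 -0.146  0.116]
200 110.0 [ 0.573 -0.071  0.166]
201 120.0 [ 0.651 -0.145  0.108]
202
[... 2157 characters left out ...]
  0.128]
208 137.0 [ 0.57  -0.102  0.124]
209 160.0 [ 0.566 -0.099  0.123]
210 180.0 [ 0.56  -0.094  0.123]
211 158.0 [ 0.558 -0.092  0.12 ]
212 127.0 [ 0.558 -0.092  0.116]
213 125.0 [ 0.557 -0.092  0.111]
214 132.0 [ 0.557 -0.093  0.107]
215 185.0 [ 0.64  -0.173  0.04 ]
216 214.0 [ 0.635 -0.169  0.039]
217 216.0 [ 0.628 -0.163  0.039]
218 191.0 [ 0.624 -0.159  0.038]
219 163.0 [ 0.572 -0.109  0.073]
220 201.0 [ 0.568 -0.105  0.072]
221 205.0 [ 0.564 -0.102  0.07 ]
222 144.0 [ 0.56  -0.098  0.069]
223 83.0 [ 0.563 -0.102  0.062]
224 187.0 [ 0.56  -0.099  0.06 ]
225 234.0 [ 0.552 -0.092  0.062]
226 202.0 [ 0.553 -0.093  0.056]
227 159.0 [ 0.554 -0.095  0.051]
228 156.0 [ 0.553 -0.094  0.047]
```

```bash
cat > fit.py <<'E'
from h import *
from scipy.optimize import least_squares
def centers(N,bands,c0=(.588,-.091),cam_='scene'):
    D=[cam(cam_) for _ in range(N)];out=[]
    for zlo,zhi,r in bands:
        q=np.concatenate([cloud(x).reshape(-1,3) for x in D]);m=(q[:,2]>zlo)&(q[:,2]<zhi)&(abs(np.hypot(q[:,0]-c0[0],q[:,1]-c0[1])-r)<.006);q=q[m]
        R=least_squares(lambda c:np.hypot(q[:,0]-c[0],q[:,1]-c[1])-r,c0,loss='soft_l1',f_scale=.002);out.append(R.x);print(r,len(q),R.x.round(4))
    return out
E
python3 - <<'E'
from fit import *
centers(12,[(.1245,.133,.022),(.111,.119,.031),(.105,.108,.033),(.0645,.068,.027),(.0615,.0655,.030),(.048,.055,.036)])
E
```

```text
0.022 256 [ 0.5896 -0.0904]
0.031 344 [ 0.5894 -0.0919]
0.033 91 [ 0.5902 -0.0935]
0.027 151 [ 0.5874 -0.0892]
0.03 185 [ 0.5888 -0.0909]
0.036 375 [ 0.5884 -0.0904]
```

Emit:
servo_tool --plan '[[0, [0.0008, 0, 0.01], [0, 0, 0]], [0, [0, 0, 0.01], [0, 0, 0]], [0, [0, 0, 0.008], [0, 0, 0]], [0, [0, 0, 0.004], [0, 0, 0]], [0, [0, 0, 0.001], [0, 0, 0]], [0, [0, 0, 0.001], [0, 0, 0]], [0, [0, 0, 0.001], [0, 0, 0]], [0, [0, 0, 0], [0, 0, 0]], [0, [0, 0, 0], [0, 0, 0]]]'

```text
clock: 8.7
eef_pos: [0.5885, -0.0915, 0.0917]
tool_rot: [[-0.985, -0.173, 0.001], [-0.173, 0.985, -0.0], [-0.001, -0.0, -1.0]]
contact_force: [-0.4, -0.3, -0.7]
width: 0.0413
grip_force: 40.7
```

Emit:
servo_tool --plan '[[0, [0, 0, 0.001], [0, 0, 0]], [0, [0, 0, 0.001], [0, 0, 0]], [0, [0, 0, 0.001], [0, 0, 0]], [0, [0, 0, 0], [0, 0, 0]]]'

```text
clock: 9.1
eef_pos: [0.5884, -0.0909, 0.0887]
tool_rot: [[-0.985, -0.174, 0.001], [-0.174, 0.985, 0.001], [-0.001, 0.001, -1.0]]
contact_force: [-0.5, 2.4, 2.1]
width: 0.0413
grip_force: 41.0
```

Run:
```python
from fit import *
to(.5878,-.0902,.086)
centers(6,[(.100,.110,.022),(.088,.096,.031),(.082,.086,.033),(.0615,.0655,.030),(.048,.055,.036)])
d=dict(np.load('/tmp/scene.npz'));Q=cloud(d).reshape(-1,3)
q=Q[np.hypot(Q[:,0]-.588,Q[:,1]+.091)<.018];h=np.histogram(q[:,2],np.arange(.08,.13,.002));print(list(zip(h[1].round(3),h[0])))
```

```text
t 9.1 tcp [ 0.5884 -0.0909  0.0887] yaw 10.0 tz [ 6.0e-04  1.1e-03 -1.0e+00] F [-0.5  2.4  2.1] w 0.0413 g 41.0
shift tool [0.0004 0.0008 0.0027]
0.022 105 [ 0.588  -0.0907]
0.031 25 [ 0.5929 -0.0931]
0.033 94 [ 0.5884 -0.0927]
0.03 75 [ 0.5879 -0.0903]
0.036 198 [ 0.5881 -0.0906]
[(np.float64(0.08), np.int64(0)), (np.float64(0.082), np.int64(0)), (np.float64(0.084), np.int64(1)), (np.float64(0.086), np.int64(0)), (np.float64(0.088), np.int64(0)), (np.float64(0.09), np.int64(0)), (np.float64(0.092), np.int64(0)), (np.float64(0.094), np.int64(4)), (np.float64(0.096), np.int64(7)), (np.float64(0.098), np.int64(6)), (np.float64(0.1), np.int64(2)), (np.float64(0.102), np.int64(0)), (np.float64(0.104), np.int64(0)), (np.float64(0.106), np.int64(0)), (np.float64(0.108), np.int64(0)), (np.float64(0.11), np.int64(0)), (np.float64(0.112), np.int64(0)), (np.float64(0.114), np.int64(1)), (np.float64(0.116), np.int64(0)), (np.float64(0.118), np.int64(0)), (np.float64(0.12), np.int64(0)), (np.float64(0.122), np.int64(0)), (np.float64(0.124), np.int64(0)), (np.float64(0.126), np.int64(0))]
```

Emit:
servo_tool --plan '[[0, [0, 0.001, 0], [0, 0, 0]], [0, [0, 0, 0.001], [0, 0, 0]], [0, [0, 0, 0.001], [0, 0, 0]], [0, [0, 0, 0], [0, 0, 0]]]'

```text
clock: 9.8
eef_pos: [0.5884, -0.0904, 0.0867]
tool_rot: [[-0.985, -0.173, 0.001], [-0.173, 0.985, 0.0], [-0.001, -0.0, -1.0]]
contact_force: [-0.9, 1.8, 4.3]
width: 0.0414
grip_force: 41.2
```

Emit:
servo_tool --plan '[[0.6, [0, 0, 0], [0, 0, 0]], [0.8, [0, 0, 0], [0, 0, 0]], [0.8, [0, 0, 0], [0, 0, 0]], [0.8, [0, 0, 0], [0, 0, 0]], [0.8, [0, 0, -0.01], [0, 0, 0]], [0.8, [0, 0, -0.02], [0, 0, 0]], [0.8, [0, 0, -0.03], [0, 0, 0]], [0.8, [0, 0, 0], [0, 0, 0]], [0.8, [0, 0, 0], [0, 0, 0]]]'

```text
clock: 10.7
eef_pos: [0.5891, -0.0908, 0.1481]
tool_rot: [[-0.985, -0.173, 0.003], [-0.173, 0.985, -0.001], [-0.003, -0.002, -1.0]]
contact_force: [-0.1, -0.2, -1.0]
width: 0.0684
grip_force: 0.0
```

Run:
```python
from fit import *
to(.627,-.2325,.06)
D=[cam('scene') for _ in range(8)];d=D[0];Q=np.concatenate([cloud(x).reshape(-1,3) for x in D])
r=np.hypot(Q[:,0]-.588,Q[:,1]+.091)
q=Q[(r<.018)&(Q[:,2]>.085)&(Q[:,2]<.105)];A=np.c_[q[:,:2]-[.588,-.091],np.ones(len(q))];print('dome plane',len(q),np.linalg.lstsq(A,q[:,2],rcond=None)[0].round(4))
q=Q[(r<.030)&(r>.024)&(Q[:,2]>.072)&(Q[:,2]<.088)];A=np.c_[q[:,:2]-[.588,-.091],np.ones(len(q))];print('step plane',len(q),np.linalg.lstsq(A,q[:,2],rcond=None)[0].round(4))
centers(8,[(.084,.092,.022),(.068,.077,.031),(.048,.055,.036)])
T=np.linalg.inv(d['cam_to_world']);p=T[:3,:3]@np.array([.5874,-.0917,.09])+T[:3,3];f=210/np.tan(np.radians(d['vertical_fov'])/2)
u,v=(p[:2]/p[2]*f+[d['cx'],d['cy']]).astype(int)
cv2.imwrite('pics/s6.png',cv2.resize(d['image'][v-30:v+30,u-30:u+40,::-1],(700,600),interpolation=cv2.INTER_CUBIC))
```

```text
t 10.7 tcp [ 0.5891 -0.0908  0.1481] yaw 9.98 tz [ 0.0033 -0.001  -1.    ] F [-0.1 -0.2 -1. ] w 0.0684 g 0.0
shift tool [-0.0125 -0.146   0.0884]
dome plane 266 [ 0.031  -0.0156  0.096 ]
step plane 290 [ 0.0639 -0.0477  0.0812]
0.022 187 [ 0.5892 -0.0907]
0.031 261 [ 0.5882 -0.0908]
0.036 231 [ 0.5885 -0.0912]
```

View pics/s6.png

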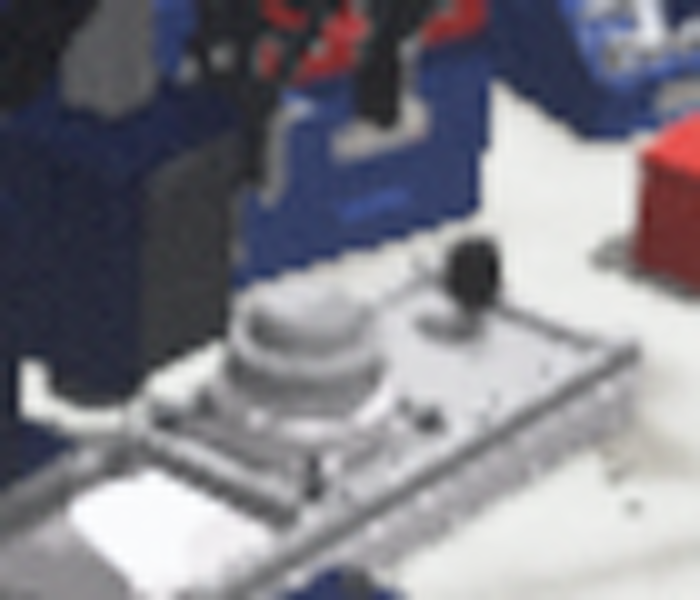

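The last crop shows the cap sitting level on the housing at (305,345), and the knob at (472,275). I'll move beyond the knob with the fingers shut.

Emit:
servo_tool --plan '[[0, [0, -0.03, 0], [0, 0, 0]], [0, [0, -0.03, 0], [0, 0, 0]], [0, [0, -0.03, 0], [0, 0, 0]], [0, [0, -0.03, 0], [0, 0, 0]], [0, [0, -0.03, 0], [0, 0, 0]], [0, [0, 0, 0], [0, 0, 0]], [0, [0, 0, 0], [0, 0, 0]], [0, [0, 0, 0], [0, 0, 0]], [0, [0, 0, 0.02], [0, 0, 0]], [0, [0, 0, 0.02], [0, 0, 0]], [0, [0, 0, 0.02], [0, 0, 0]], [0, [0, 0, 0.015], [0, 0, 0]], [0, [0, 0, 0.008], [0, 0, 0]], [0, [0, 0, 0], [0, 0, 0]], [0, [0, 0, 0], [0, 0, 0]]]'

```text
clock: 13.0
eef_pos: [0.6145, -0.2381, 0.0641]
tool_rot: [[-0.985, -0.174, 0.001], [-0.174, 0.985, -0.0], [-0.001, -0.001, -1.0]]
contact_force: [0.5, 0.2, -0.6]
width: 0.0004
grip_force: 0.0
```

Run:
```python
from fit import *
to(.607,-.199,.064)
```

```text
t 13.0 tcp [ 0.6145 -0.2381  0.0641] yaw 10.0 tz [ 9.e-04 -4.e-04 -1.e+00] F [ 0.5  0.2 -0.6] w 0.0004 g 0.0
shift tool [0.0006 0.0398 0.0001]
```

Emit:
servo_tool --plan '[[0, [0, 0.005, 0], [0, 0, 0]], [0, [0, 0.005, 0], [0, 0, 0]], [0, [0, 0.003, 0], [0, 0, 0]], [0, [0, 0.003, 0], [0, 0, 0]], [0, [0, 0.004, 0], [0, 0, 0]], [0, [0, 0.006, 0], [0, 0, 0]], [0, [0, 0.008, 0], [0, 0, 0]], [0, [0, 0.008, 0], [0, 0, 0]], [0, [0, 0.008, 0], [0, 0, 0]], [0, [0, 0.008, 0], [0, 0, 0]], [0, [0, 0.008, 0], [0, 0, 0]], [0, [0, 0.008, 0], [0, 0, 0]], [0, [0, 0.008, 0], [0, 0, 0]], [0, [0, 0.006, 0], [0, 0, 0]], [0, [0, 0.004, 0], [0, 0, 0]], [0, [0, 0.003, 0], [0, 0, 0]], [0, [0, 0, 0], [0, 0, 0]]]'

```text
clock: 14.7
eef_pos: [0.5973, -0.1438, 0.0632]
tool_rot: [[-0.985, -0.174, -0.001], [-0.174, 0.985, 0.001], [0.0, 0.001, -1.0]]
contact_force: [1.2, -1.3, 1.7]
width: 0.0002
grip_force: 0.6
```

Run:
```python
from fit import *
to(.607,-.199,.064)
d=cam('top');g=cv2.cvtColor(d['image'],cv2.COLOR_RGB2GRAY);P=cloud(d)
d=cam('scene');Q=cloud(d);im=d['image'].astype(int)
# black knob points
s=readout.sense()['eef_pos']; k=s[:2]+.026*np.array([-.174,.985]);print('expected knob',k)
m=(im.max(-1)<70)&(Q[...,2]>.05)&(Q[...,2]<.085)&(np.hypot(Q[...,0]-k[0],Q[...,1]-k[1])<.02);print(m.sum(),Q[m].mean(0))
```

```text
t 14.7 tcp [ 0.5973 -0.1438  0.0632] yaw 10.01 tz [-7.e-04  9.e-04 -1.e+00] F [ 1.2 -1.3  1.7] w 0.0002 g 0.6
shift tool [-0.     -0.056  -0.0009]
expected knob [ 0.59238185 -0.11848769]
39 [ 0.58693601 -0.11947093  0.0719645 ]
```

Emit:
servo_tool --plan '[[0, [0, 0.004, 0], [0, 0, 0]], [0, [0, 0.006, 0], [0, 0, 0]], [0, [0, 0.006, 0], [0, 0, 0]], [0, [0, 0.006, 0], [0, 0, 0]], [0, [0, 0.006, 0], [0, 0, 0]], [0, [0, 0.004, 0], [0, 0, 0]], [0, [0, 0.002, 0], [0, 0, 0]], [0, [0, 0.001, 0], [0, 0, 0]], [0, [0, 0.001, 0], [0, 0, 0]], [0, [0, 0, 0], [0, 0, 0]]]'

```text
clock: 15.8
eef_pos: [0.5913, -0.109, 0.0633]
tool_rot: [[-0.985, -0.173, -0.0], [-0.173, 0.985, 0.0], [0.0, 0.0, -1.0]]
contact_force: [0.3, -1.7, 0.4]
width: -0.0
grip_force: 0.6
```

Emit:
servo_tool --plan '[[0, [0, 0.001, 0], [0, 0, 0]], [0, [0, 0.001, 0], [0, 0, 0]], [0, [0, 0.001, 0], [0, 0, 0]], [0, [0, 0.001, 0], [0, 0, 0]]]'

```text
clock: 16.2
eef_pos: [0.5906, -0.1052, 0.0633]
tool_rot: [[-0.985, -0.173, -0.0], [-0.173, 0.985, -0.0], [0.0, -0.0, -1.0]]
contact_force: [-0.4, -2.1, -0.2]
width: 0.0002
grip_force: 1.0
```

Emit:
servo_tool --plan '[[0, [0, 0.001, 0], [0, 0, 0]], [0, [0, 0.001, 0], [0, 0, 0]], [0, [0, 0.001, 0], [0, 0, 0]], [0, [0, 0.001, 0], [0, 0, 0]]]'

```text
clock: 16.6
eef_pos: [0.5899, -0.1011, 0.0633]
tool_rot: [[-0.985, -0.173, -0.0], [-0.173, 0.985, -0.0], [0.0, -0.0, -1.0]]
contact_force: [-0.5, -2.3, -0.6]
width: 0.0
grip_force: 1.0
```

Emit:
servo_tool --plan '[[0, [0, 0.001, 0], [0, 0, 0]], [0, [0, 0.001, 0], [0, 0, 0]], [0, [0, 0.001, 0], [0, 0, 0]]]'

```text
clock: 16.9
eef_pos: [0.5894, -0.0982, 0.0633]
tool_rot: [[-0.985, -0.173, -0.0], [-0.173, 0.985, -0.0], [0.0, -0.0, -1.0]]
contact_force: [-0.5, -3.1, 0.8]
width: 0.0
grip_force: 1.0
```

Emit:
servo_tool --plan '[[0, [0, 0.001, 0], [0, 0, 0]], [0, [0, 0.001, 0], [0, 0, 0]], [0, [0, 0.001, 0], [0, 0, 0]]]'

```text
clock: 17.2
eef_pos: [0.5892, -0.0974, 0.0634]
tool_rot: [[-0.985, -0.172, 0.001], [-0.172, 0.985, -0.005], [0.0, -0.005, -1.0]]
contact_force: [0.6, -8.2, -1.5]
width: -0.0002
grip_force: 3.5
```

Emit:
servo_tool --plan '[[0, [0, 0.001, 0], [0, 0, 0]], [0, [0, 0.001, 0], [0, 0, 0]], [0, [0, 0.001, 0], [0, 0, 0]], [0, [0, 0, 0], [0, 0, 0]]]'

```text
clock: 17.6
eef_pos: [0.5892, -0.0973, 0.0635]
tool_rot: [[-0.985, -0.171, 0.001], [-0.171, 0.985, -0.01], [0.0, -0.01, -1.0]]
contact_force: [1.0, -12.1, -2.8]
width: 0.0002
grip_force: 5.2
```

Emit:
servo_tool --plan '[[0, [0, -0.01, 0], [0, 0, 0]], [0, [0, -0.015, 0], [0, 0, 0]], [0, [0, -0.005, -0.02], [0, 0, 0]], [0, [0, 0, -0.035], [0, 0, 0]], [0, [0, 0, -0.035], [0, 0, 0]], [1, [0, 0, -0.035], [0, 0, 0]], [1, [0, 0, -0.035], [0, 0, 0]], [1, [0, 0, -0.035], [0, 0, 0]], [1, [0, 0, -0.035], [0, 0, 0]], [1, [0, 0, -0.035], [0, 0, 0]], [1, [0, 0, -0.035], [0, 0, 0]], [1, [0, 0, -0.02], [0, 0, 0]], [1, [0, 0, 0], [0, 0, 0]], [1, [0, 0, 0], [0, 0, 0]]]'

```text
clock: 19.0
eef_pos: [0.5942, -0.1219, 0.383]
tool_rot: [[-0.985, -0.173, 0.001], [-0.173, 0.985, 0.001], [-0.001, 0.001, -1.0]]
contact_force: [1.0, -0.6, -0.9]
width: 0.0852
grip_force: 0.0
```

Run:
```python
from fit import *
to(.4985,.118,.38)
D=[cam('scene') for _ in range(6)];im=D[0]['image'].astype(int)
q=np.concatenate([cloud(x).reshape(-1,3)[(x['image'].max(-1)<60).ravel()] for x in D])
q=q[(q[:,2]>.265)&(q[:,2]<.345)&(np.hypot(q[:,0]-.495,q[:,1]-.118)<.05)]
# fit axis: cylinder radius 13, direction fixed by 60 deg & yaw 10
px=np.array([.985,.174,0]);a=-.5*px+np.array([0,0,.866]);a/=np.linalg.norm(a)
def res(c):
    w=q-np.array([c[0],c[1],.3]);w=w-np.outer(w@a,a);return np.linalg.norm(w,axis=1)-.013
R=least_squares(res,(.4985,.118),loss='soft_l1',f_scale=.002);print('scene',len(q),R.x.round(4),R.cost)
d=dict(np.load('/tmp/top.npz'))
D=[cam('top') for _ in range(6)];q=np.concatenate([cloud(x).reshape(-1,3)[(x['image'].max(-1)<60).ravel()] for x in D])
q=q[(q[:,2]>.265)&(q[:,2]<.34)&(np.hypot(q[:,0]-.495,q[:,1]-.118)<.05)]
if len(q)>10:
    R=least_squares(res,(.4985,.118),loss='soft_l1',f_scale=.002);print('top',len(q),R.x.round(4),R.cost)
# cap/hub at final pos
hub=np.array([.5878,-.0912])+.125*np.array([-.174,.985]);print(hub)
centers(6,[(.068,.077,.031),(.048,.055,.036)],c0=hub)
```

```text
t 19.0 tcp [ 0.5942 -0.1219  0.383 ] yaw 9.99 tz [ 9.e-04  8.e-04 -1.e+00] F [ 1.  -0.6 -0.9] w 0.0852 g 0.0
shift tool [0.0526 0.2529 0.0031]
scene 781 [0.5038 0.1182] 0.0015297302251676193
top 835 [0.5003 0.1171] 0.0025769440633715613
[0.56605  0.031925]
0.031 228 [0.567  0.0333]
0.036 194 [0.5665 0.0328]
```

Emit:
servo_tool --plan '[[1, [0.007, 0.036, 0], [0, 0, 0]], [1, [0.007, 0.036, 0], [0, 0, 0]], [1, [0.007, 0.036, 0], [0, 0, 0]], [1, [0.007, 0.036, 0], [0, 0, 0]], [1, [0.007, 0.036, 0], [0, 0, 0]], [1, [0.007, 0.036, 0], [0, 0, 0]], [1, [0.007, 0.036, 0], [0, 0, 0]], [1, [0, 0, 0], [0, 0, 0]], [1, [0, 0, 0], [0, 0, 0]], [1, [0, 0, 0.02], [0, 0, 0]], [1, [0, 0, 0.02], [0, 0, 0]], [1, [0, 0, 0.02], [0, 0, 0]], [1, [0, 0, 0.02], [0, 0, 0]], [1, [0, 0, 0.012], [0, 0, 0]], [1, [0, 0, 0], [0, 0, 0]], [1, [0, 0, 0], [0, 0, 0]]]'

```text
clock: 21.5
eef_pos: [0.5019, 0.1168, 0.2913]
tool_rot: [[-0.985, -0.172, -0.0], [-0.172, 0.985, -0.0], [0.001, -0.0, -1.0]]
contact_force: [0.5, -0.7, 0.5]
width: 0.0857
grip_force: 0.0
```

```bash
python3 -c "
from h import *
to(.502,.1177,.29)"
```

```text
t 21.5 tcp [0.5019 0.1168 0.2913] yaw 9.89 tz [-5.e-04 -3.e-04 -1.e+00] F [ 0.5 -0.7  0.5] w 0.0857 g 0.0
shift tool [-0.0002  0.0009  0.0013]
```

Close on the grip.

Emit:
servo_tool --plan '[[0, [0, 0.001, 0], [0, 0, 0]], [0, [0, 0, 0], [0, 0, 0]], [0, [0, 0, 0], [0, 0, 0]], [0, [0, 0, 0], [0, 0, 0]], [0, [0, 0, 0], [0, 0, 0]], [0, [0, 0, 0], [0, 0, 0]], [0, [0, 0, 0], [0, 0, 0]], [0, [0, 0, 0], [0, 0, 0]]]' --newtons 50

```text
clock: 22.3
eef_pos: [0.5017, 0.1191, 0.292]
tool_rot: [[-0.985, -0.174, 0.001], [-0.174, 0.985, 0.001], [-0.001, 0.0, -1.0]]
contact_force: [0.1, 0.5, 4.1]
width: 0.0246
grip_force: 49.8
```

Emit:
servo_tool --plan '[[0, [0.0054, 0.0, 0.0034], [0, 0, 0]], [0, [0.0053, 0, 0.0034], [0, 0, 0]], [0, [0.005, 0, 0.0038], [0, 0, 0]], [0, [0.005, 0, 0.0039], [0, 0, 0]], [0, [0.0047, 0, 0.0043], [0, 0, 0]], [0, [0.0046, 0, 0.0043], [0, 0, 0]], [0, [0.0043, 0, 0.0046], [0, 0, 0]], [0, [0.0043, 0, 0.0047], [0, 0, 0]]]'

```text
clock: 23.1
eef_pos: [0.4645, 0.1125, 0.2633]
tool_rot: [[-0.985, -0.174, 0.008], [-0.174, 0.985, 0.002], [-0.008, 0.0, -1.0]]
contact_force: [-4.4, 0.6, 15.7]
width: 0.0246
grip_force: 52.1
```

Emit:
servo_tool --plan '[[0, [0.0039, 0, 0.005], [0, 0, 0]], [0, [0.0038, 0, 0.005], [0, 0, 0]], [0, [0.0034, 0, 0.0053], [0, 0, 0]], [0, [0.0034, 0, 0.0054], [0, 0, 0]], [0, [0.0029, 0, 0.0056], [0, 0, 0]], [0, [0.0029, 0, 0.0056], [0, 0, 0]], [0, [0.0025, 0, 0.0058], [0, 0, 0]], [0, [0.0024, 0, 0.0059], [0, 0, 0]], [0, [0.0019, 0, 0.006], [0, 0, 0]], [0, [0.0019, 0, 0.0061], [0, 0, 0]]]'

```text
clock: 24.1
eef_pos: [0.4343, 0.1072, 0.2062]
tool_rot: [[-0.985, -0.174, 0.002], [-0.174, 0.985, 0.001], [-0.002, 0.0, -1.0]]
contact_force: [-6.4, 0.4, 15.5]
width: 0.0248
grip_force: 49.9
```

Emit:
servo_tool --plan '[[0, [0.0014, 0, 0.0061], [0, 0, 0]], [0, [0.0013, 0, 0.0062], [0, 0, 0]], [0, [0.0008, 0, 0.0063], [0, 0, 0]], [0, [0.0008, 0, 0.0063], [0, 0, 0]], [0, [0, 0, 0.0015], [0, 0, 0]], [0, [0, 0, 0.0015], [0, 0, 0]], [0, [0, 0, 0], [0, 0, 0]]]'

```text
clock: 24.8
eef_pos: [0.4291, 0.1063, 0.1771]
tool_rot: [[-0.985, -0.173, -0.002], [-0.173, 0.985, -0.0], [0.002, 0.0, -1.0]]
contact_force: [-8.5, 0.4, 11.2]
width: 0.0245
grip_force: 49.9
```

Emit:
servo_tool --plan '[[0, [0, 0, 0.0015], [0, 0, 0]], [0, [0, 0, 0.0015], [0, 0, 0]], [0, [0, 0, 0.0015], [0, 0, 0]], [0, [0, 0, 0], [0, 0, 0]]]'

```text
clock: 25.2
eef_pos: [0.429, 0.1063, 0.1725]
tool_rot: [[-0.985, -0.173, -0.002], [-0.173, 0.985, -0.0], [0.002, 0.0, -1.0]]
contact_force: [-7.7, 0.7, 10.9]
width: 0.0245
grip_force: 50.1
```

Run:
```python
from fit import *
to(.43,.106,.17)
D=[cam('scene') for _ in range(4)];q=np.concatenate([cloud(x).reshape(-1,3)[(x['image'].max(-1)<70).ravel()] for x in D])
h=np.array([.5665,.0328])
D2=np.concatenate([cloud(x).reshape(-1,3) for x in D]);r=np.hypot(D2[:,0]-h[0],D2[:,1]-h[1])
for lo in np.arange(.05,.12,.004):
    m=(D2[:,2]>lo)&(D2[:,2]<lo+.004)&(r<.045);print(round(lo,3),m.sum(),np.median(r[m]).round(4) if m.any() else '')
d=D[0];T=np.linalg.inv(d['cam_to_world']);p=T[:3,:3]@np.array([.5,.07,.13])+T[:3,3];f=210/np.tan(np.radians(d['vertical_fov'])/2)
u,v=(p[:2]/p[2]*f+[d['cx'],d['cy']]).astype(int)
cv2.imwrite('pics/s7.png',cv2.resize(d['image'][v-45:v+45,u-60:u+60,::-1],(800,600),interpolation=cv2.INTER_CUBIC))
```

```text
t 25.2 tcp [0.429  0.1063 0.1725] yaw 9.98 tz [-2.e-03 -1.e-04 -1.e+00] F [-7.7  0.7 10.9] w 0.0245 g 50.1
shift tool [-0.001  -0.0005  0.0025]
0.05 68 0.0362
0.054 79 0.0355
0.058 130 0.0339
0.062 77 0.032
0.066 70 0.0311
0.07 93 0.0302
0.074 144 0.0275
0.078 62 0.0224
0.082 41 0.0217
0.086 58 0.021
0.09 38 0.0197
0.094 41 0.0184
0.098 51 0.0162
0.102 27 0.0144
0.106 24 0.0136
0.11 17 0.0141
0.114 12 0.0149
0.118 0
```

Emit:
servo_tool --plan '[[0, [0, 0, 0.0015], [0, 0, 0]], [0, [0, 0, 0.0015], [0, 0, 0]], [0, [0, 0, 0.0015], [0, 0, 0]], [0, [0, 0, 0], [0, 0, 0]]]'

```text
clock: 25.8
eef_pos: [0.429, 0.1063, 0.1689]
tool_rot: [[-0.985, -0.173, -0.001], [-0.173, 0.985, -0.0], [0.001, 0.0, -1.0]]
contact_force: [-8.5, 0.9, 14.0]
width: 0.0247
grip_force: 50.8
```

View pics/s7.png

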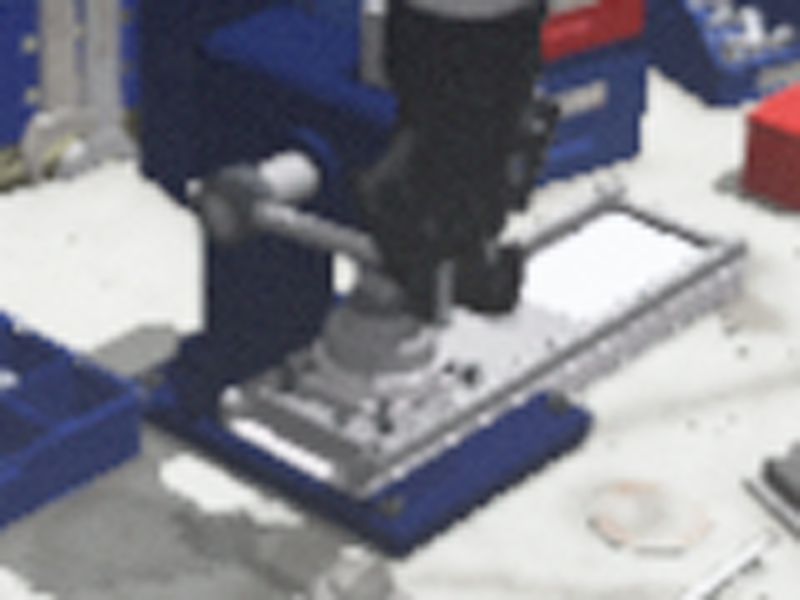

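The picture shows the lever nearly level, running from its hub at (230,200) to (375,248) and into the gripper. The cap sits low under the ram at (380,335). I'll work out the lever angle from that slope.

Run:
```python
from h import *
to(.429,.106,.165)
d=dict(np.load('/tmp/scene.npz'));T=np.linalg.inv(d['cam_to_world']);f=210/np.tan(np.radians(d['vertical_fov'])/2)
def pr(w):
    p=np.asarray(w)@T[:3,:3].T+T[:3,3];return p[...,:2]/p[...,2:]*f+[d['cx'],d['cy']]
c=pr(np.array([.5,.07,.13])).astype(int)
px=np.array([.985,.174,0]);py=np.array([-.174,.985,0]);piv=np.array([.502,.1177,.177])+.0725*px
for th in(20,15,10,5,0):
    a=-np.cos(np.radians(th))*px+np.sin(np.radians(th))*np.array([0,0,1])
    q=(pr(np.array([piv+.02*a,piv+.1*a]))-(c-[60,45]))*6.667;print(th,q.round().tolist(),((q[1]-q[0])[1]/(q[1]-q[0])[0]).round(3))
```

```text
t 25.8 tcp [0.429  0.1063 0.1689] yaw 9.98 tz [-1.3e-03 -1.0e-04 -1.0e+00] F [-8.5  0.9 14. ] w 0.0247 g 50.8
shift tool [ 0.0001 -0.0003  0.0039]
20 [[255.0, 203.0], [367.0, 205.0]] 0.024
15 [[256.0, 206.0], [370.0, 222.0]] 0.14
10 [[256.0, 209.0], [372.0, 238.0]] 0.251
5 [[256.0, 212.0], [374.0, 254.0]] 0.36
0 [[256.0, 215.0], [373.0, 270.0]] 0.466
```

Emit:
servo_tool --plan '[[0, [0, 0, 0.0015], [0, 0, 0]], [0, [0, 0, 0.0015], [0, 0, 0]], [0, [0, 0, 0.0015], [0, 0, 0]], [0, [0, 0, 0], [0, 0, 0]], [0, [0, 0, 0], [0, 0, 0]]]'

```text
clock: 26.3
eef_pos: [0.4291, 0.1063, 0.1687]
tool_rot: [[-0.985, -0.173, 0.002], [-0.173, 0.985, -0.0], [-0.002, -0.0, -1.0]]
contact_force: [-15.8, -0.9, 30.7]
width: 0.0246
grip_force: 52.3
```

Emit:
servo_tool --plan '[[0, [0, 0, -0.005], [0, 0, 0]], [0, [0, 0, -0.005], [0, 0, 0]], [0, [0, 0, -0.005], [0, 0, 0]], [0, [-0.0016, 0, -0.0126], [0, 0, 0]], [0, [-0.0027, 0, -0.0123], [0, 0, 0]], [0, [-0.0038, 0, -0.0121], [0, 0, 0]], [0, [-0.0049, 0, -0.0117], [0, 0, 0]], [0, [-0.0058, 0, -0.0112], [0, 0, 0]], [0, [-0.0068, 0, -0.0107], [0, 0, 0]], [0, [-0.0077, 0, -0.01], [0, 0, 0]], [0, [-0.0086, 0, -0.0093], [0, 0, 0]], [0, [0, 0, 0], [0, 0, 0]]]'

```text
clock: 27.5
eef_pos: [0.4745, 0.1143, 0.2671]
tool_rot: [[-0.985, -0.173, 0.003], [-0.173, 0.985, 0.002], [-0.004, 0.001, -1.0]]
contact_force: [5.3, 2.2, -1.5]
width: 0.0242
grip_force: 64.5
```

Emit:
servo_tool --plan '[[0, [-0.0045, 0, -0.0043], [0, 0, 0]], [0, [-0.0045, 0, -0.0043], [0, 0, 0]], [0, [-0.005, 0, -0.0039], [0, 0, 0]], [0, [-0.005, 0, -0.0038], [0, 0, 0]], [0, [-0.004, 0, -0.0025], [0, 0, 0]], [0, [0, 0, 0], [0, 0, 0]]]'

```text
clock: 28.1
eef_pos: [0.4957, 0.118, 0.2836]
tool_rot: [[-0.985, -0.174, -0.001], [-0.174, 0.985, 0.001], [0.001, 0.001, -1.0]]
contact_force: [4.3, 3.7, -5.7]
width: 0.0244
grip_force: 66.5
```

Emit:
servo_tool --plan '[[0.3, [0, 0, 0], [0, 0, 0]], [0.5, [0, 0, 0], [0, 0, 0]], [1, [0, 0, 0], [0, 0, 0]], [1, [0, 0, 0], [0, 0, 0]], [1, [0, 0, 0], [0, 0, 0]], [1, [0, 0, -0.01], [0, 0, 0]], [1, [0, 0, -0.02], [0, 0, 0]], [1, [0, 0, -0.03], [0, 0, 0]], [1, [0, 0, -0.03], [0, 0, 0]], [1, [0, 0, -0.02], [0, 0, 0]], [1, [0.03, 0, 0], [0, 0, 0]], [1, [0.03, 0, 0], [0, 0, 0]], [1, [0.03, 0, 0], [0, 0, 0]], [1, [0.03, 0, 0], [0, 0, 0]], [1, [0, 0, 0], [0, 0, 0]], [1, [0, 0, 0], [0, 0, 0]], [1, [0, 0, 0], [0, 0, 0]]]'

```text
clock: 29.8
eef_pos: [0.3772, 0.0968, 0.3957]
tool_rot: [[-0.985, -0.173, 0.001], [-0.173, 0.985, 0.0], [-0.001, -0.0, -1.0]]
contact_force: [-0.3, 0.3, -0.3]
width: 0.0855
grip_force: 0.0
```

Run:
```python
from fit import *
to(.4,.1,.38)
px=np.array([.985,.174,0]);py=np.array([-.174,.985,0])
for n in('top','scene'):
    D=[cam(n) for _ in range(6)]
    Q=np.concatenate([cloud(x).reshape(-1,3) for x in D]);q=np.concatenate([cloud(x).reshape(-1,3)[(x['image'].max(-1)<60).ravel()] for x in D])
    q=q[(q[:,2]>.265)&(q[:,2]<.345)&(np.hypot(q[:,0]-.495,q[:,1]-.118)<.05)]
    a=-.5*px+np.array([0,0,.866]);a/=np.linalg.norm(a)
    def res(c):
        w=q-np.array([c[0],c[1],.3]);w=w-np.outer(w@a,a);return np.linalg.norm(w,axis=1)-.013
    if len(q)>10: R=least_squares(res,(.5,.118),loss='soft_l1',f_scale=.002);print(n,'grip',len(q),R.x.round(4))
h=np.array([.5665,.0328]);r=np.hypot(Q[:,0]-h[0],Q[:,1]-h[1])
m=(r<.030)&(r>.024)&(Q[:,2]>.068)&(Q[:,2]<.088);print('step z',m.sum(),np.median(Q[m,2]))
for lo in np.arange(.056,.1,.004):
    m=(Q[:,2]>lo)&(Q[:,2]<lo+.004)&(r<.045);print(round(lo,3),m.sum(),np.median(r[m]).round(4) if m.any() else '')
centers(6,[(.075,.085,.022),(.062,.071,.031),(.048,.055,.036)],c0=h)
```

```text
t 29.8 tcp [0.3772 0.0968 0.3957] yaw 9.98 tz [ 0.001  0.    -1.   ] F [-0.3  0.3 -0.3] w 0.0855 g 0.0
shift tool [-0.023  -0.0008  0.0157]
top grip 831 [0.5001 0.1175]
scene grip 738 [0.504  0.1183]
step z 218 0.07546970366446493
0.056 157 0.0347
0.06 162 0.0334
0.064 106 0.0316
0.068 111 0.0308
0.072 209 0.028
0.076 181 0.0263
0.08 66 0.0215
0.084 113 0.0203
0.088 232 0.0148
0.092 37 0.0143
0.096 0 
0.022 231 [0.5663 0.0339]
0.031 237 [0.5664 0.033 ]
0.036 215 [0.5668 0.0326]
```

Run:
```python
from fit import *
D=[cam('scene') for _ in range(8)];Q=np.concatenate([cloud(x).reshape(-1,3) for x in D]);h=np.array([.5665,.033]);r=np.hypot(Q[:,0]-h[0],Q[:,1]-h[1])
q=Q[(r<.018)&(Q[:,2]>.08)&(Q[:,2]<.1)];A=np.c_[q[:,:2]-h,np.ones(len(q))];c=np.linalg.lstsq(A,q[:,2],rcond=None)[0];print(len(q),c,np.median(q[:,2]))
if c[2]<.0915: print(workorder.hand_in())
```

```text
309 [ 0.02961257 -0.0323196   0.08992205] 0.09005177066906755
the job is handed in; nothing more can be done
None
```

The job is handed in: by camera the cap looks level and fully home on the housing (its dome about 6 mm lower than when it was loose), the slide is in at its stop, the lever is back at the top, and the arm is clear; I never touched the jar or bolt, and no verdict was returned.

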